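# Rearrange the drawer-pull samples in their sliding tray

### The job

The square tray holds three drawer-pull samples on wooden tiles and has one empty corner. Slide the round-knob tile fully into the empty corner, then slide the bar-pull tile fully into the space the round knob has left. Keep the tiles on the tray floor, never lifting one over the rim, and leave the square-knob tile where it is.

Things in the scene. Friction and masses are not known exactly. Their poses are not given: they have to be found in the camera images.
- sample_tray: fixed square tray, 180 mm outside, 164 mm inside, no dividers; floor 6 mm thick, dark rim 15 mm above bench. Origin: centre of underside; x, y along its sides; any yaw. Tile places are centred at x, y = +-41 mm in this frame: (+41,+41) starts empty, bar-pull tile at (-41,-41), round- and square-knob tiles at (+41,-41) and (-41,+41) in either order. About 4 mm play beside each tile.
- round_knob_tile: loose light-wood tile, 78 x 78 x 12 mm, flat in the tray, with a steel round knob in its middle. Origin: centre of the tile's underside, z up, x and y along its edges. The knob is an upright cylinder 28 mm in diameter, from the tile's top to 47 mm above the origin, with a 36 mm round foot plate 3 mm thick. 0.14 kg, varying.
- square_knob_tile: loose light-wood tile, 78 x 78 x 12 mm, flat in the tray, with a steel square knob in its middle. Origin: centre of the tile's underside, z up, x and y along its edges. The knob is an upright block 26 x 26 mm, its top 47 mm above the origin, on a 36 mm square foot plate 3 mm thick. To be left where it is.
- bar_pull_tile: loose light-wood tile, 78 x 78 x 12 mm, flat in the tray, with a steel bar pull in its middle. Origin: centre of the tile's underside, z up, x and y along its edges. The bar lies along the tile's x axis, 66 mm long, 12 mm wide (along y) and 14 mm deep, from 33 to 47 mm above the origin, on two 10 mm posts at x = +-26 mm; open underneath between the posts. 0.14 kg, varying.
Not all that is in view belongs to the job. What is shaped like the square_knob_tile but blue or orange is not meant.

How it is judged:
On the way, in this order (a step that is already met when the one before it is completed fails the run):
1. the round-knob tile lies in the corner that was empty, the bar-pull tile still in its own corner (x of round_knob_tile in the frame of sample_tray between 0.029 and 0.053 m and y of round_knob_tile in the frame of sample_tray between 0.029 and 0.053 m and z of each of round_knob_tile, bar_pull_tile in the frame of sample_tray below 0.01 m and x of bar_pull_tile in the frame of sample_tray between -0.053 and -0.029 m and y of bar_pull_tile in the frame of sample_tray between -0.053 and -0.029 m), for 0.2 s.
2. the bar-pull tile lies in the place the round-knob tile has left (x of round_knob_tile in the frame of sample_tray between 0.029 and 0.053 m and y of round_knob_tile in the frame of sample_tray between 0.029 and 0.053 m and z of round_knob_tile in the frame of sample_tray below 0.01 m and (((x of bar_pull_tile in the frame of sample_tray between 0.029 and 0.053 m and y of bar_pull_tile in the frame of sample_tray between -0.053 and -0.029 m and z of bar_pull_tile in the frame of sample_tray below 0.01 m) and (x of square_knob_tile in the frame of sample_tray between -0.053 and -0.029 m and y of square_knob_tile in the frame of sample_tray between 0.029 and 0.053 m and z of square_knob_tile in the frame of sample_tray below 0.01 m)) or ((x of bar_pull_tile in the frame of sample_tray between -0.053 and -0.029 m and y of bar_pull_tile in the frame of sample_tray between 0.029 and 0.053 m and z of bar_pull_tile in the frame of sample_tray below 0.01 m) and (x of square_knob_tile in the frame of sample_tray between 0.029 and 0.053 m and y of square_knob_tile in the frame of sample_tray between -0.053 and -0.029 m and z of square_knob_tile in the frame of sample_tray below 0.01 m)))), for 0.2 s.
At the end, for the whole second after the job is handed in: The round-knob tile lies in the corner that was empty, the bar-pull tile in the place the round-knob tile left, the square-knob tile in its own place, each flat on the tray floor, within 12 mm of the centre of its place along each side of the tray, and at rest (all of step 2 and linear speed of each of round_knob_tile, square_knob_tile, bar_pull_tile below 0.02 m/s); the robot touches nothing.
It fails at once if a tile is lifted more than 12 mm off the tray floor (z of any of round_knob_tile, square_knob_tile, bar_pull_tile in the frame of sample_tray above 0.018 m).
It fails at once if the square-knob tile is moved more than 20 mm (distance of square_knob_tile from where it was at the start of the episode above 0.02 m).
It also fails if it takes over 38 s, if anything falls off the work surface, if the arm or the gripper's body presses on something with over 40 N, if the wrist force passes 120 N, or if a joint passes its speed limit or range.

### The arm

A 6-joint arm with a two-finger parallel gripper is mounted at the origin on a cart in front of the work surface, level with it; the furniture and walls round the work are solid. World frame = base frame: x ahead of the robot, y to its left, z up, the work surface at z = 0. Lengths are in m, angles in rad, forces in N, time in s.
With the tool pointing down it reaches from about 0.35 to 0.775 m from the base axis. Payload 5.5 kg.
Tool frame: the origin (TCP) lies between the finger pads; the fingertips stand 11 mm ahead of it and the grasp point (between the pads) lies 8 mm behind it (tips_ahead is the distance from the TCP to the fingertips, in m); z points along the fingers, y is the line along which they close (so a half turn about z gives the same grasp; the last joint's range is limited). The gripper opens to 85 mm and grips with 20 to 120 N. Pads are 22 mm wide; open, the fingers measure 114 mm over their backs; the gripper's body (76 mm by 85 mm) begins 54 mm behind the grasp point. The pads swing forward as they close: fully open they stand 13 mm farther back than shut.
Start: joints at [1.065, 0.313, 0.046, 1.304, 0, 1.431], TCP at [0.206, 0.537, 0.242] pointing down, gripper open.
Joint ranges: [-2.76, 2.76], [-0.86, 1.69], [-1.03, 1.26], [-2.2, 2.34], [-1.47, 1.5], [-3.14, 3.14]. Speed limits (rad/s): [2.57, 2.57, 3.14, 3.14, 3.14, 3.14].

### API

Orientations are given as a unit quaternion [w, x, y, z].
In Python, from workcell import * gives the robot as it stands. The module is installed in compiled form; this text tells all that it offers.
- The arm moves only by the tool jog_arm, never from a script. Its argument "moves" is a list of rows, each an object with "fingers": the closure, from 0 (fully open) to 1 (shut); "slide": the shift along the tool's x, y, z in mm, a list of three; "angular": the turn, a rotation vector about the tool's x, y, z in degrees, a list of three. A call has 1 to 10 rows; each row is the pose to reach, as a shift and turn from the pose commanded when the call began, along the tool's axes at that moment; what a row does not reach only later rows make up. A row lasts 1/12 s, in which the tool goes at most 41.7 mm and 7.16 degrees, less where a joint would pass 70% of its speed; a pose out of reach is approached as far as the arm can. A call with a gripper value outside its range is refused whole. The fingers move at their own pace and stop on an object; "squeeze" is the grip in N (left out, the last holds). Time passes only in rows, so rows that repeat a pose let the fingers close. It gives the time, the measured TCP pose, the force, the opening and the grip force at its end, in the units of the state.
- get_state(): the state, without advancing time (a new reading comes with each control period).
- read_camera(name): name is "scene" or "side" or "wrist"; returns a dict with "color" (384x512x3 uint8, red, green, blue), "fovy" (degrees; the focal length in pixels is half the picture's height over the tangent of half this angle, whatever the lens; pixels are square), "cx", "cy" (the principal point, pixels), "world_from_camera" (4x4, takes a point from camera to world coordinates); the wrist camera has in their place "tool_from_camera" (4x4, takes a point from camera to tool coordinates, whose origin is the TCP and whose axes are the flange's). Camera axes: x right, y down, z forward; pixel columns grow to the right and rows downward; lengths in m; the calibration is good to about 2 mm. A picture is of the moment at which its call begins: read the wrist's pose just before it. There is no depth.
- hand_in(): hands the job in; it is judged then, once.
Trained networks look in a picture, given as the dict that the camera call returned (one of the last four; its "shot" number tells which), for a name from the list of things; names that differ only in an ending like _2 or _b are one class to them, and where a whole thing is asked for, a point or a joint stands for the part that bears it (a point fixed in the world has none). Each returns a list of dicts, best first, with "p" (0 to 1); they miss things now and then, are a little off and sometimes report something else, mostly with a low value. They report only what shows in the picture. A call takes as long as a camera call. They do not tell look-alikes from the thing itself.
- look_for(target, picture): "point" ([column, row] in pixels, amid what is visible of it).
- tip_of(target, picture): "point" ([column, row] in pixels: a listed point, or the origin of a listed thing).
The state is a dict: "clock": time; "joint_pos": joint angles; "qvel": joint speeds; "tau": joint torques, N m; "tcp_pos": TCP position; "orientation": TCP orientation; "wrist_force": force on the tool from outside, world axes, zero at the start; "ft_torque": the same for the moment, N m; "finger_gap": finger opening in m; "grip_force": force on a finger pad.
Only numpy, scipy, OpenCV 4.12 (cv2) and the standard library are available. Lean on these libraries where they do the work, as an engineer would, in place of code of your own. Each camera call takes 0.05 s, during which the arm holds its last target. There are 200 camera calls.

## Working session

There is one attempt and no reset: what is moved stays moved. The work goes in short steps, Python scripts to look and compute and a tool call to move; the robot and the scene stay as the last step left them, time stands still between calls to the robot, and variables do not carry over. Pictures are saved under pics/ and viewed, at most 10 in all, crops included, and the job is handed in when it is done.

Besides the shell and the picture viewer there is one more tool, called after "Request:" as name(argument=value, ...), one argument or row to a line, values as JSON. jog_arm: Moves the arm, as the interface text tells. Its arguments: {"type":"object","properties":{"moves":{"type":"array","items":{"type":"object","properties":{"fingers":{"type":"number"},"slide":{"type":"array","items":{"type":"number"}},"angular":{"type":"array","items":{"type":"number"}}}}},"squeeze":{"type":"number"}},"required":["moves"]}

```bash
mkdir -p pics
cat > h.py <<'E'
from workcell import *
import numpy as np, cv2
def ray(p,px):
    h,w=p["color"].shape[:2]; f=h/2/np.tan(np.radians(p["fovy"])/2)
    d=np.array([(px[0]-p["cx"])/f,(px[1]-p["cy"])/f,1.0]); T=np.array(p["world_from_camera"])
    return T[:3,3],T[:3,:3]@d
def onz(p,px,z):
    o,d=ray(p,px); return o+d*(z-o[2])/d[2]
def proj(p,X):
    h,w=p["color"].shape[:2]; f=h/2/np.tan(np.radians(p["fovy"])/2)
    T=np.linalg.inv(np.array(p["world_from_camera"])); c=T[:3,:3]@np.array(X)+T[:3,3]
    return np.array([p["cx"]+f*c[0]/c[2],p["cy"]+f*c[1]/c[2]])
def save(p,n): cv2.imwrite("pics/"+n,p["color"][:,:,::-1])
E
python3 - <<'E'
from h import *
np.set_printoptions(precision=3,suppress=True)
s=get_state(); print({k:np.round(v,3) for k,v in s.items()})
ims=[]
for c in ["scene","side"]:
    p=read_camera(c); ims.append(p["color"])
    print(c,p["fovy"],p["cx"],p["cy"],np.array(p["world_from_camera"])[:3,3])
    for t in ["sample_tray","round_knob_tile","square_knob_tile","bar_pull_tile"]:
        for r in tip_of(t,p)[:4]: print(t,np.round(r["point"],1),round(r["p"],2),onz(p,r["point"],0 if t=="sample_tray" else .006))
cv2.imwrite("pics/a.png",cv2.resize(np.vstack(ims)[:,:,::-1],(512,768)))
cv2.imwrite("pics/a.png",ims[0][:,:,::-1]);cv2.imwrite("pics/b.png",ims[1][:,:,::-1])
E
```

```text
{'clock': np.float64(0.0), 'joint_pos': array([ 1.065,  0.314,  0.045,  1.304, -0.   ,  1.431]), 'qvel': array([-0.001,  0.001,  0.   , -0.001,  0.001,  0.   ]), 'tau': array([ -0.002, -48.064,  29.853,   0.02 ,  -0.   ,  -0.   ]), 'tcp_pos': array([0.205, 0.537, 0.241]), 'orientation': array([-0.   ,  0.182,  0.983, -0.001]), 'wrist_force': array([-0.01 ,  0.055, -0.032]), 'ft_torque': array([-0.007,  0.026, -0.008]), 'grip_force': np.float64(0.0), 'finger_gap': np.float64(0.085)}
scene 55.96465880057902 254.983055067347 182.3734246153302 [ 0.119 -0.419  0.555]
sample_tray [264.5 201.9] 0.81 [0.558 0.109 0.   ]
round_knob_tile [277.4 212.9] 0.62 [0.551 0.053 0.006]
round_knob_tile [282.7 194.4] 0.57 [0.607 0.097 0.006]
square_knob_tile [248.7 191.2] 0.93 [0.55  0.161 0.006]
square_knob_tile [225.7 159.7] 0.92 [0.588 0.319 0.006]
square_knob_tile [308.2 269. ] 0.89 [ 0.488 -0.11   0.006]
bar_pull_tile [281.1 196.4] 0.57 [0.599 0.094 0.006]
side 47.08331248199243 250.82952357658522 187.55157535197014 [0.407 0.9   0.437]
sample_tray [241.6 205. ] 0.7 [0.544 0.105 0.   ]
round_knob_tile [247.2 189.2] 0.56 [0.543 0.042 0.006]
square_knob_tile [193.8 261.8] 0.81 [0.585 0.325 0.006]
square_knob_tile [274.7 167.3] 0.78 [ 0.497 -0.091  0.006]
square_knob_tile [231.6 213.8] 0.63 [0.555 0.156 0.006]
bar_pull_tile [212.6 203.1] 0.67 [0.602 0.12  0.006]
```

View pics/a.png

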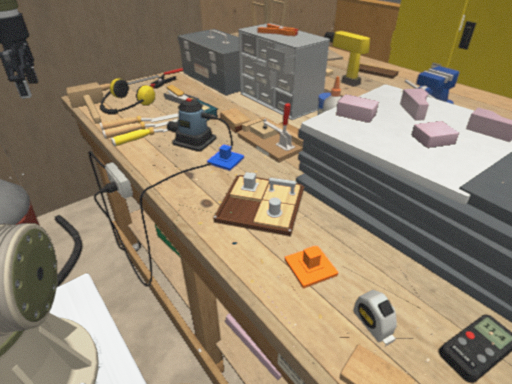

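View pics/b.png

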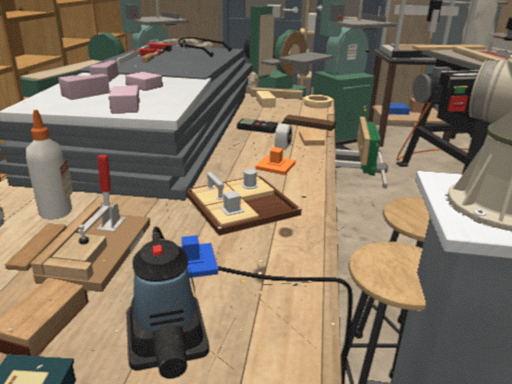

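Scene view: the wanted grey samples are in the tray, with the square knob at (249,183), bar pull at (283,182) and round knob at (275,207). The empty corner is at about (235,208). Could be mistaken for the square-knob tile: blue at (226,157) and orange at (311,265). Both are outside the tray, so I'm ruling them out. In the side view the bar is at (214,183), round knob at (250,178), square knob at (233,203) and the empty corner at (268,208). Next is a close crop to check this.

Run:
```python
from h import *
p=read_camera("scene");q=read_camera("side")
a=cv2.resize(p["color"][165:240,205:315],None,fx=5,fy=5,interpolation=cv2.INTER_CUBIC)[:, :550]
b=cv2.resize(q["color"][165:235,180:305],None,fx=4,fy=4,interpolation=cv2.INTER_CUBIC)
c=np.zeros((300+375-75,600,3),np.uint8); a=cv2.resize(a,(440,300)); b=cv2.resize(b,(500,280)); c[:300,:440]=a; c[310:590,:500]=b
cv2.imwrite("pics/c.png",c[:,:,::-1])
```

```text
(no output)
```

View pics/c.png

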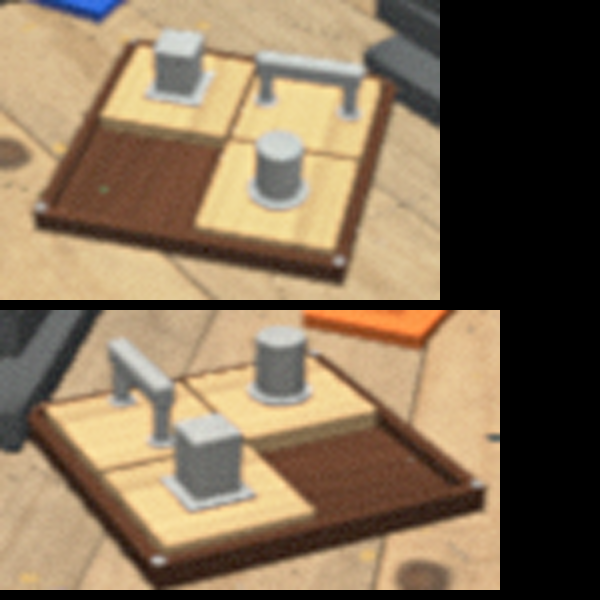

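The crop confirms it. The round knob is at crop (280,165), the bar pull at (310,75) in the corner opposite the empty one at (140,185), and the square knob is at (180,65). Now I'll fit the tray pose from the rim corners.

Run:
```python
from h import *
from scipy.optimize import least_squares
np.set_printoptions(precision=4,suppress=True)
p=read_camera("scene");q=read_camera("side")
S={'e':(215,217),'r':(289.5,230),'s':(238.75,175.5),'b':(302.5,186)}
D={'e':(299.25,208.75),'r':(258.75,176.75),'b':(188.75,190.75),'s':(219.5,228)}
for c,d in((p,S),(q,D)):
    for k in d: print(k,onz(c,d[k],.015))
# local frame: e=(a,a), b=(-a,-a); r at (a*sx,...)
best=None
for rr in (1,-1):
    L={'e':(1,1),'b':(-1,-1),'r':(rr,-rr),'s':(-rr,rr)}
    a=.0885
    def f(v,out=False):
        c,s=np.cos(v[2]),np.sin(v[2]); R=[]
        for cam,d,o in((p,S,v[3:5]),(q,D,v[5:7])):
            for k in d:
                x,y=np.array(L[k])*a
                R+=list(proj(cam,[v[0]+c*x-s*y,v[1]+s*x+c*y,.015])+o*1-d[k])
        return np.array(R+list(.3*v[3:]))
    for y0 in np.arange(-3,3,.5):
        r=least_squares(f,[.55,.1,y0,0,0,0,0])
        if best is None or r.cost<best[0]: best=(r.cost,rr,r.x,r.fun)
print(best)
T=best[2];c,s=np.cos(T[2]),np.sin(T[2])
for n,l in (('e',(1,1)),('b',(-1,-1)),('r',(best[1],-best[1])),('s',(-best[1],best[1]))):
    x,y=np.array(l)*.041;print(n,T[0]+c*x-s*y,T[1]+s*x+c*y)
print("deg",np.degrees(T[2]))
# stack: points at the near edge
for px in [(300,130),(300,150),(300,172)]: print(px,onz(p,px,0),onz(p,px,.12))
```

```text
e [0.4248 0.1222 0.015 ]
r [ 0.5272 -0.0138  0.015 ]
s [0.5634 0.2214 0.015 ]
b [0.661  0.0836 0.015 ]
e [0.4243 0.1254 0.015 ]
r [ 0.5249 -0.0084  0.015 ]
b [0.6607 0.0925 0.015 ]
s [0.5633 0.2273 0.015 ]
(np.float64(13.028523170327786), -1, array([ 0.5515,  0.1035,  2.2007, -2.3288,  1.0453,  3.3099,  1.4412]), array([-1.3814,  0.3223,  1.3617,  1.6568, -1.3257, -0.9475,  1.555 ,
       -1.1257,  1.5923,  0.668 ,  0.9287, -0.9076, -2.112 , -0.8702,
       -0.7069,  0.9801, -0.6986,  0.3136,  0.993 ,  0.4324]))
e 0.4942199346887682 0.11250585667348836
b 0.6087866630079412 0.09454855280456625
r 0.5425246469138937 0.04624384057944081
s 0.5604819507828157 0.1608105688986138
deg 126.09188098468955
(300, 130) [0.8862 0.3249 0.    ] [0.7201 0.1639 0.12  ]
(300, 150) [0.7973 0.2326 0.    ] [0.6505 0.0916 0.12  ]
(300, 172) [0.7158 0.1481 0.    ] [0.5867 0.0254 0.12  ]
```

```bash
cat >> h.py <<'E'
from scipy.spatial.transform import Rotation as Ro
def toolT(s):
    q=s["orientation"]; T=np.eye(4); T[:3,:3]=Ro.from_quat([q[1],q[2],q[3],q[0]]).as_matrix(); T[:3,3]=s["tcp_pos"]; return T
def wrist():
    s=get_state(); p=read_camera("wrist"); p["world_from_camera"]=toolT(s)@np.array(p["tool_from_camera"]); return s,p
def delta(s,xyz,ydeg):
    """slide mm, turn about tool z (deg) so tool y lies along ydeg (mod 180), tool down"""
    T=toolT(s); R=T[:3,:3]; d=R.T@(np.array(xyz)-T[:3,3])*1000
    best=[]
    for k in (0,180):
        a=np.radians(ydeg+k); y=np.array([np.cos(a),np.sin(a),0]); z=np.array([0,0,-1.]); x=np.cross(y,z)
        best.append(np.degrees(Ro.from_matrix(R.T@np.c_[x,y,z]).as_rotvec()).round(2))
    return d.round(1),best
E
python3 - <<'E'
from h import *
np.set_printoptions(precision=4,suppress=True)
s,p=wrist(); print(np.array(p["tool_from_camera"]),p["fovy"],p["cx"],p["cy"])
print(toolT(s)[:3,:3])
print(delta(s,[.56,.10,.24],127))
E
```

```text
[[ 0.0004 -0.9457 -0.325   0.0833]
 [ 1.      0.0004  0.      0.0003]
 [ 0.0001 -0.325   0.9457 -0.1316]
 [ 0.      0.      0.      1.    ]] 69.86126279486828 251.9912863618533 195.88740853330236
[[-0.9338  0.3577  0.0001]
 [ 0.3577  0.9338  0.0001]
 [-0.      0.0002 -1.    ]]
(array([-487.2, -281.4,    2.3]), [array([  0.01,   0.  , -57.96]), array([  0.01,  -0.01, 122.04])])
```

Request:
jog_arm(
  moves=[
    {"slide":[-448,-318,0],"angular":[0,0,-58],"fingers":0.3},
    {"slide":[-448,-318,0],"angular":[0,0,-58],"fingers":0.3},
    {"slide":[-448,-318,0],"angular":[0,0,-58],"fingers":0.3},
    {"slide":[-448,-318,0],"angular":[0,0,-58],"fingers":0.3},
    {"slide":[-448,-318,0],"angular":[0,0,-58],"fingers":0.3},
    {"slide":[-448,-318,0],"angular":[0,0,-58],"fingers":0.3},
    {"slide":[-448,-318,0],"angular":[0,0,-58],"fingers":0.3},
    {"slide":[-448,-318,0],"angular":[0,0,-58],"fingers":0.3},
    {"slide":[-448,-318,0],"angular":[0,0,-58],"fingers":0.3},
    {"slide":[-448,-318,0],"angular":[0,0,-58],"fingers":0.3},
  ],
  squeeze=40,
)

```text
clock: 1.58
tcp_pos: [0.4154, 0.2234, 0.2427]
orientation: [0.0, -0.32, 0.947, 0.0]
wrist_force: [0.4, 0.0, -0.3]
finger_gap: 0.0598
grip_force: 0.0
```

Run:
```python
from h import *
s=get_state(); print(s["clock"],s["tcp_pos"],s["joint_pos"],s["finger_gap"]); print(delta(s,[.51,.08,.24],127))
```

```text
1.5833 [0.41538719 0.22343025 0.2427259 ] [ 3.22788320e-01  1.12453047e-01 -2.07453079e-01  1.24992162e+00
  4.33123850e-04 -3.29248825e-01] 0.059797098425049725
(array([  11.8, -171.4,    2.7]), [array([0.01, 0.06, 0.36]), array([-9.0000e-02,  1.0000e-02, -1.7964e+02])])
```

Request:
jog_arm(
  moves=[
    {"slide":[12,-171,3],"fingers":0.3},
    {"slide":[12,-171,3],"fingers":0.3},
    {"slide":[12,-171,3],"fingers":0.3},
    {"slide":[12,-171,3],"fingers":0.3},
    {"slide":[12,-171,3],"fingers":0.3},
    {"slide":[12,-171,3],"fingers":0.3},
    {"slide":[12,-171,3],"fingers":0.3},
  ],
)

```text
schema error: expected keys fingers, slide, angular
```

Run:
```python
from h import *
np.set_printoptions(precision=4,suppress=True)
s,p=wrist(); save(p,"w.png"); print(s["clock"],s["tcp_pos"],s["qvel"])
for t in ["sample_tray","round_knob_tile","square_knob_tile","bar_pull_tile"]:
    for r in tip_of(t,p)[:3]: print(t,np.round(r["point"],1),round(r["p"],2),onz(p,r["point"],0 if t=="sample_tray" else .006))
np.savez("w.npz",T=p["world_from_camera"],img=p["color"])
```

```text
1.5833 [0.4154 0.2234 0.2427] [-1.0621  0.0535  0.0593 -0.0049 -0.0066 -1.1233]
sample_tray [130.8 186.9] 0.88 [0.5457 0.1056 0.    ]
sample_tray [161.7 217.9] 0.29 [0.5603 0.1656 0.    ]
round_knob_tile [ 95.2 158.7] 0.92 [0.5366 0.0487 0.006 ]
square_knob_tile [161.3 217.3] 0.82 [0.5564 0.1648 0.006 ]
square_knob_tile [234.3 286.5] 0.57 [0.589  0.3202 0.006 ]
bar_pull_tile [102.2 215.8] 0.85 [0.6065 0.0953 0.006 ]
```

View pics/w.png

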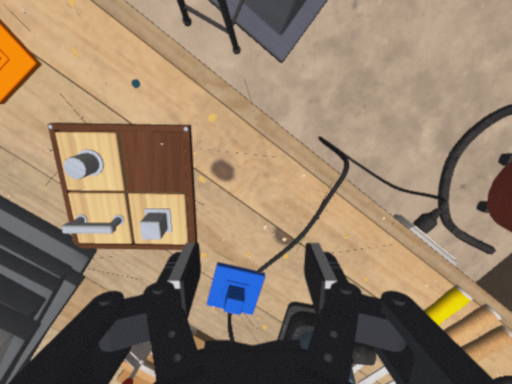

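The wrist view shows the tray spanning (50,124) to (195,248). Round knob is at (85,163), bar pull at (92,227), square knob at (155,222) and the empty corner at (157,160). The blue look-alike at (237,288) and the orange one at (10,62) are outside it.

Request:
jog_arm(
  moves=[
    {"slide":[12,-171,3],"angular":[0,0,0],"fingers":0.3},
    {"slide":[12,-171,3],"angular":[0,0,0],"fingers":0.3},
    {"slide":[12,-171,3],"angular":[0,0,0],"fingers":0.3},
    {"slide":[12,-171,3],"angular":[0,0,0],"fingers":0.3},
    {"slide":[12,-171,3],"angular":[0,0,0],"fingers":0.3},
    {"slide":[12,-171,3],"angular":[0,0,0],"fingers":0.3},
    {"slide":[12,-171,3],"angular":[0,0,0],"fingers":0.3},
  ],
)

```text
clock: 2.42
tcp_pos: [0.5076, 0.0823, 0.2391]
orientation: [-0.0, -0.318, 0.948, 0.001]
wrist_force: [0.3, 0.4, 0.3]
finger_gap: 0.0599
grip_force: 0.0
```

Run:
```python
from h import *
np.set_printoptions(precision=4,suppress=True)
s,p=wrist(); save(p,"w2.png"); print(s["clock"],s["tcp_pos"],s["qvel"])
for t in ["sample_tray","round_knob_tile","square_knob_tile","bar_pull_tile"]:
    for r in tip_of(t,p)[:2]: print(t,np.round(r["point"],1),round(r["p"],2),onz(p,r["point"],0 if t=="sample_tray" else .006))
import pickle; pickle.dump(dict(p),open("w2.pkl","wb"))
```

```text
2.4167 [0.5076 0.0823 0.2391] [ 0.0214 -0.0138 -0.0113  0.0017 -0.0017 -0.0024]
sample_tray [248.6 195.9] 0.97 [0.5455 0.105  0.    ]
square_knob_tile [134.2  66.5] 0.92 [ 0.495  -0.1055  0.006 ]
square_knob_tile [277.  227.5] 0.86 [0.5578 0.1662 0.006 ]
bar_pull_tile [220.9 224.2] 0.64 [0.6028 0.0978 0.006 ]
```

View pics/w2.png

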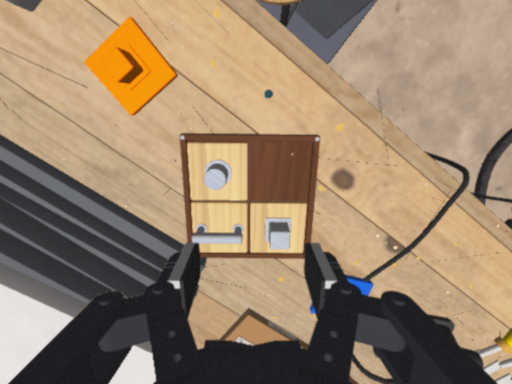

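The view is now centred. Rim dots are at (183,137) and (318,138). The round knob's top is near (215,181) with its foot near (219,172), the bar's top runs (193,239) to (243,237), and the square knob is at (279,240).

Run:
```python
from h import *
import pickle
np.set_printoptions(precision=4,suppress=True)
p=pickle.load(open("w2.pkl","rb"))
A=onz(p,(183,137),.015);B=onz(p,(318,138),.015)
print("dots",A,B,np.linalg.norm(A-B),np.degrees(np.arctan2(*(A-B)[1::-1])))
print("lower rim L/R",onz(p,(192,257),.015),onz(p,(311,257),.015))
print("knob top",onz(p,(215,181),.053),"bar L,R",onz(p,(193,239),.053),onz(p,(243,237),.053), "sq top",onz(p,(279,242),.053))
print("tile round corners",[onz(p,c,.018)[:2] for c in((188,143),(247,143),(190,200),(247,200))])
s=get_state()
for n,c in(("r",(.538,.048)),):print(n,delta(s,[*c,.038],127))
# stack clearance
for px in((170,275),(178,262)):print(onz(p,px,0),onz(p,px,.14))
```

```text
dots [ 0.5282 -0.0122  0.015 ] [0.4253 0.1258 0.015 ] 0.1721421930951302 -53.29402269854918
lower rim L/R [0.6683 0.0926 0.015 ] [0.562  0.2332 0.015 ]
knob top [0.5398 0.051  0.053 ] bar L,R [0.6209 0.0726 0.053 ] [0.5797 0.1224 0.053 ] sq top [0.5573 0.1639 0.053 ]
tile round corners [array([ 0.53  , -0.0028]), array([0.4847, 0.0571]), array([0.5933, 0.0413]), array([0.5464, 0.1033])]
r (array([ -3.3, -45.8, 201.6]), [array([0.  , 0.02, 0.19]), array([  -0.03,    0.01, -179.81])])
[0.7261 0.0853 0.    ] [0.6186 0.065  0.14  ]
[0.6984 0.0827 0.    ] [0.6014 0.0634 0.14  ]
```

Request:
jog_arm(
  moves=[
    {"slide":[-5,-45,0],"angular":[0,0,0],"fingers":0.25},
    {"slide":[-5,-45,60],"angular":[0,0,0],"fingers":0.25},
    {"slide":[-5,-45,100],"angular":[0,0,0],"fingers":0.25},
    {"slide":[-5,-45,140],"angular":[0,0,0],"fingers":0.25},
    {"slide":[-5,-45,165],"angular":[0,0,0],"fingers":0.25},
    {"slide":[-5,-45,185],"angular":[0,0,0],"fingers":0.25},
    {"slide":[-5,-45,200],"angular":[0,0,0],"fingers":0.25},
    {"slide":[-5,-45,200],"angular":[0,0,0],"fingers":0.25},
  ],
)

```text
clock: 3.33
tcp_pos: [0.5361, 0.049, 0.0359]
orientation: [-0.003, -0.318, 0.948, 0.001]
wrist_force: [-0.3, -0.3, -0.3]
finger_gap: 0.064
grip_force: 0.0
```

Request:
jog_arm(
  moves=[
    {"slide":[0,0,0],"angular":[0,0,0],"fingers":0.8},
    {"slide":[0,0,0],"angular":[0,0,0],"fingers":0.8},
    {"slide":[0,0,0],"angular":[0,0,0],"fingers":0.8},
    {"slide":[0,0,0],"angular":[0,0,0],"fingers":0.8},
    {"slide":[0,0,0],"angular":[0,0,0],"fingers":0.8},
    {"slide":[0,0,0],"angular":[0,0,0],"fingers":0.8},
  ],
  squeeze=30,
)

```text
clock: 3.83
tcp_pos: [0.5404, 0.049, 0.0413]
orientation: [0.002, -0.318, 0.948, 0.001]
wrist_force: [-2.2, 3.8, 5.9]
finger_gap: 0.0274
grip_force: 29.9
```

Run:
```python
from h import *
s=get_state(); print(s["clock"],s["tcp_pos"],s["finger_gap"],s["grip_force"],s["wrist_force"]); print(delta(s,[.4895,.1145,s["tcp_pos"][2]],127))
```

```text
3.8333 [0.540407   0.04900205 0.0413096 ] 0.027367749347706312 29.88897353410721 [-2.2356933   3.80570808  5.87018816]
(array([ 1.1, 82.9, -0. ]), [array([-0.01,  0.2 ,  0.09]), array([-3.2000e-01, -1.0000e-02, -1.7991e+02])])
```

Request:
jog_arm(
  moves=[
    {"slide":[1,8,0],"angular":[0,0,0],"fingers":0.8},
    {"slide":[1,18,0],"angular":[0,0,0],"fingers":0.8},
    {"slide":[1,30,0],"angular":[0,0,0],"fingers":0.8},
    {"slide":[1,42,0],"angular":[0,0,0],"fingers":0.8},
    {"slide":[1,54,0],"angular":[0,0,0],"fingers":0.8},
    {"slide":[1,66,0],"angular":[0,0,0],"fingers":0.8},
    {"slide":[1,76,0],"angular":[0,0,0],"fingers":0.8},
    {"slide":[1,82,0],"angular":[0,0,0],"fingers":0.8},
    {"slide":[1,82,0],"angular":[0,0,0],"fingers":0.8},
    {"slide":[1,82,0],"angular":[0,0,0],"fingers":0.8},
  ],
)

```text
clock: 4.67
tcp_pos: [0.4909, 0.1134, 0.0413]
orientation: [0.002, -0.318, 0.948, -0.001]
wrist_force: [0.8, -0.0, 8.0]
finger_gap: 0.0268
grip_force: 30.3
```

Run:
```python
from h import *
s=get_state(); print(s["clock"],s["tcp_pos"],s["finger_gap"],s["grip_force"],s["wrist_force"]); print(delta(s,[.4895,.1145,s["tcp_pos"][2]],127))
```

```text
4.6667 [0.49087064 0.11343198 0.04132893] 0.02684040162068372 30.33434808254242 [ 0.79723092 -0.02007363  8.01780098]
(array([ 0.4,  1.7, -0. ]), [array([-0.16,  0.23,  0.07]), array([  -0.36,   -0.26, -179.93])])
```

Request:
jog_arm(
  moves=[
    {"slide":[0,0,0],"angular":[0,0,0],"fingers":0.25},
    {"slide":[0,0,0],"angular":[0,0,0],"fingers":0.25},
    {"slide":[0,0,0],"angular":[0,0,0],"fingers":0.25},
    {"slide":[0,0,0],"angular":[0,0,0],"fingers":0.25},
    {"slide":[0,0,-20],"angular":[0,0,0],"fingers":0.25},
    {"slide":[0,0,-60],"angular":[0,0,0],"fingers":0.25},
    {"slide":[0,0,-100],"angular":[0,0,0],"fingers":0.25},
    {"slide":[0,0,-140],"angular":[0,0,0],"fingers":0.25},
    {"slide":[0,0,-180],"angular":[0,0,0],"fingers":0.25},
    {"slide":[0,0,-200],"angular":[0,0,0],"fingers":0.25},
  ],
)

```text
clock: 5.5
tcp_pos: [0.4905, 0.1129, 0.2442]
orientation: [0.003, -0.318, 0.948, -0.001]
wrist_force: [1.4, -0.1, -0.0]
finger_gap: 0.0639
grip_force: 0.0
```

Run:
```python
from h import *
s=get_state(); print(s["clock"],s["tcp_pos"],s["joint_pos"],s["finger_gap"]); print(delta(s,[.525,.135,.24],36.7))
```

```text
5.5 [0.49053286 0.11290968 0.24421058] [ 6.65969345e-02  1.69126304e-01 -1.37009320e-01  1.25891610e+00
  5.37677550e-05 -5.79860453e-01] 0.06387002959684876
(array([-40.8,  -3.1,   4.4]), [array([8.000e-02, 3.600e-01, 9.034e+01]), array([-3.600e-01,  8.000e-02, -8.966e+01])])
```

Request:
jog_arm(
  moves=[
    {"slide":[-20,0,0],"angular":[0,0,90],"fingers":0.25},
    {"slide":[-41,-3,4],"angular":[0,0,90],"fingers":0.25},
    {"slide":[-41,-3,4],"angular":[0,0,90],"fingers":0.25},
    {"slide":[-41,-3,4],"angular":[0,0,90],"fingers":0.25},
    {"slide":[-41,-3,4],"angular":[0,0,90],"fingers":0.25},
    {"slide":[-41,-3,4],"angular":[0,0,90],"fingers":0.25},
    {"slide":[-41,-3,4],"angular":[0,0,90],"fingers":0.25},
    {"slide":[-41,-3,4],"angular":[0,0,90],"fingers":0.25},
    {"slide":[-41,-3,4],"angular":[0,0,90],"fingers":0.25},
    {"slide":[-41,-3,4],"angular":[0,0,90],"fingers":0.25},
  ],
)

```text
clock: 6.33
tcp_pos: [0.5234, 0.135, 0.2349]
orientation: [-0.001, 0.3, 0.954, -0.0]
wrist_force: [-0.1, 0.1, -0.8]
finger_gap: 0.0637
grip_force: 0.0
```

Request:
jog_arm(
  moves=[
    {"slide":[0,0,0],"angular":[0,0,18],"fingers":0.25},
    {"slide":[0,0,0],"angular":[0,0,18],"fingers":0.25},
    {"slide":[0,0,0],"angular":[0,0,18],"fingers":0.25},
    {"slide":[0,0,0],"angular":[0,0,18],"fingers":0.25},
  ],
)

```text
clock: 6.67
tcp_pos: [0.5234, 0.1351, 0.2349]
orientation: [-0.0, 0.444, 0.896, -0.0]
wrist_force: [-0.7, 0.1, -0.2]
finger_gap: 0.0636
grip_force: 0.0
```

Run:
```python
from h import *
import pickle
np.set_printoptions(precision=4,suppress=True)
s,p=wrist(); save(p,"w3.png"); print(s["clock"],s["tcp_pos"],s["qvel"]);pickle.dump(dict(p),open("w3.pkl","wb"))
for t in ["sample_tray","round_knob_tile","square_knob_tile","bar_pull_tile"]:
    for r in tip_of(t,p)[:2]: print(t,np.round(r["point"],1),round(r["p"],2),onz(p,r["point"],0 if t=="sample_tray" else .006))
print(delta(s,[.602,.097,.045],36.7))
```

```text
6.6667 [0.5234 0.1351 0.2349] [-0.0006 -0.0012  0.003  -0.0016  0.0005 -0.1082]
sample_tray [253.1 190.1] 0.67 [0.5454 0.1093 0.    ]
round_knob_tile [223.9 166.3] 0.58 [0.4929 0.1137 0.006 ]
square_knob_tile [388.6  78. ] 0.95 [0.5879 0.3231 0.006 ]
square_knob_tile [281.3 167.7] 0.84 [0.5551 0.1588 0.006 ]
bar_pull_tile [277.6 219.5] 0.63 [0.5988 0.0971 0.006 ]
bar_pull_tile [222.8 167. ] 0.47 [0.4922 0.112  0.006 ]
(array([-78. ,  39.5, 189.8]), [array([-0.05, -0.03,  0.63]), array([   0.05,   -0.07, -179.37])])
```

View pics/w3.png

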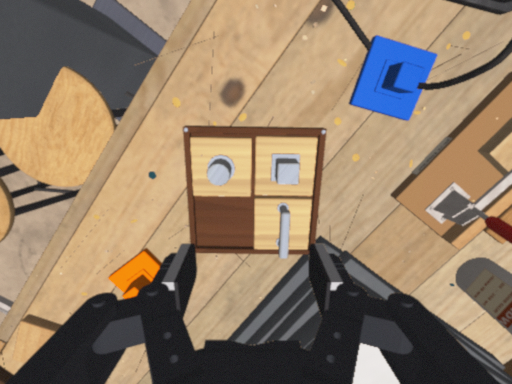

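The round tile is fully in the former empty corner, with its knob at (220,170). The vacated place at (224,221) is empty, the bar runs (285,206) to (284,257), and the square knob at (286,168) hasn't moved. The stack's corner shows at (321,240), so I'll check clearance to it.

Run:
```python
from h import *
import pickle
np.set_printoptions(precision=4,suppress=True)
p=pickle.load(open("w3.pkl","rb"))
print("bar",onz(p,(284.5,206),.053),onz(p,(284,257),.053))
t=[onz(p,c,.018)[:2] for c in((255,198),(311,198),(255,250))]; print("bar tile ctr",(t[1]+t[2])/2,t)
t=[onz(p,c,.018)[:2] for c in((192,139),(253,138),(193,197),(253,196))]; print("round ctr",np.mean(t,0))
for z in(0,.05,.1,.14):print("stack",z,onz(p,(321,240),z))
s=get_state(); print(s["joint_pos"]);print(delta(s,[.6005,.0965,.045],36.7))
```

```text
bar [0.5778 0.1298 0.053 ] [0.6227 0.0744 0.053 ]
bar tile ctr [0.6047 0.098 ] [array([0.5506, 0.1066]), array([0.6104, 0.1523]), array([0.5989, 0.0438])]
round ctr [0.4927 0.1133]
stack 0 [0.6733 0.1088 0.    ]
stack 0.05 [0.646  0.1215 0.05  ]
stack 0.1 [0.6188 0.1342 0.1   ]
stack 0.14 [0.5969 0.1443 0.14  ]
[ 0.104   0.2491 -0.0579  1.2641  0.0001  1.0205]
(array([-77.5,  37.5, 190.2]), [array([-0.01, -0.01,  0.79]), array([   0.02,   -0.02, -179.21])])
```

Run:
```python
from h import *
import pickle
np.set_printoptions(precision=4,suppress=True)
w=pickle.load(open("w3.pkl","rb"));p=read_camera("scene");q=read_camera("side")
print("scene bottom corner",onz(p,(297.5,179),0),"side",onz(q,(183,191),0))
for z in(0,.02,.04,.06,.08,.1,.12,.14):
    X=onz(w,(321,240),z); print(z,X[:2],proj(p,X).round(),proj(q,X).round())
a=p["color"][110:210,270:350];b=q["color"][100:220,130:230]
c=np.zeros((500,800,3),np.uint8);c[:500,:400]=cv2.resize(a,(400,500));c[:480,400:800]=cv2.resize(b,(400,480))
cv2.imwrite("pics/d.png",c[:,:,::-1])
```

```text
scene bottom corner [0.6877 0.1284 0.    ] side [0.6817 0.0675 0.    ]
0 [0.6733 0.1088] [299. 184.] [181. 200.]
0.02 [0.6624 0.1139] [295. 179.] [185. 193.]
0.04 [0.6515 0.1189] [291. 173.] [189. 186.]
0.06 [0.6406 0.124 ] [286. 167.] [193. 179.]
0.08 [0.6297 0.1291] [282. 161.] [197. 171.]
0.1 [0.6188 0.1342] [278. 154.] [202. 163.]
0.12 [0.6078 0.1392] [273. 148.] [206. 155.]
0.14 [0.5969 0.1443] [268. 141.] [211. 146.]
```

View pics/d.png

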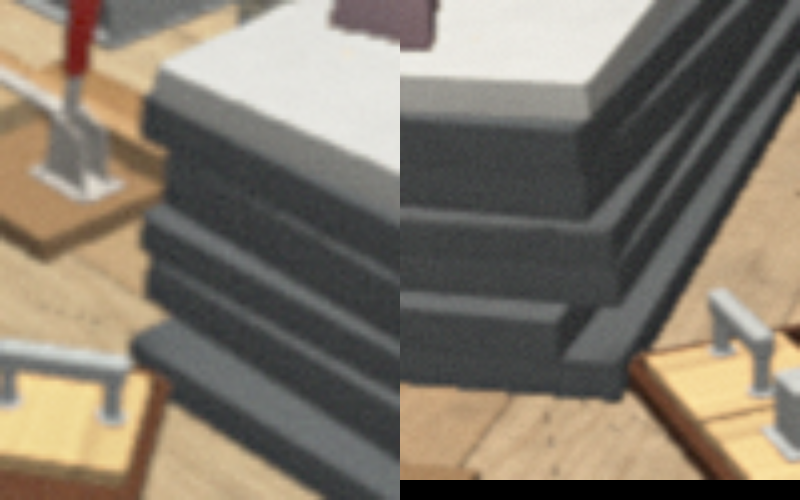

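Run:
```python
from h import *
import pickle
np.set_printoptions(precision=4,suppress=True)
p=read_camera("scene");q=read_camera("side")
def tri(a,b):
    o1,d1=ray(p,a);o2,d2=ray(q,b);m=np.linalg.lstsq(np.c_[d1,-d2],o2-o1,rcond=None)[0]
    return (o1+d1*m[0]+o2+d2*m[1])/2,np.linalg.norm(o1+d1*m[0]-o2-d2*m[1])
# crop->full: scene x/5+270,y/5+110 ; side (x-400)/4+130,y/4+100
cor={"top":((302,124),(176.5,120)),"topslabbottom":((299,136),(176,131)),"mid":((299.5,151.5),(184,157)),"low":((297,177),(187,188))}
for k,v in cor.items():print(k,*tri(*v))
# near edges from corner: direction from scene bottom edge
print([onz(p,x,.02) for x in((297,177),(350,209))])
w=pickle.load(open("w2.pkl","rb"))
print([onz(w,x,.02) for x in((185,258),(100,202),(0,137))])
```

```text
top [0.672  0.1112 0.1744] 0.003282522199578446
topslabbottom [0.6703 0.1126 0.1482] 0.014225709829938581
mid [0.6643 0.1081 0.1005] 0.005381564231714525
low [0.6609 0.106  0.0291] 0.002739681558177462
[array([0.6723, 0.1159, 0.02  ]), array([ 0.6785, -0.0526,  0.02  ])]
[array([0.6726, 0.0845, 0.02  ]), array([ 0.6686, -0.0546,  0.02  ]), array([ 0.6656, -0.1947,  0.02  ])]
```

Run:
```python
from h import *
s=get_state(); print(s["clock"],delta(s,[.590,.090,.041],36.7))
```

```text
7.1167 (array([-76.1,  25.1, 194.4]), [array([ 0.01, -0.  ,  0.74]), array([ 1.0000e-02,  1.0000e-02, -1.7926e+02])])
```

The stack's face is close, at x of about 0.665. I'll offset the gripper towards the robot, straddle the bar, and push it with the far finger.

Request:
jog_arm(
  moves=[
    {"slide":[-38,12,0],"angular":[0,0,0.7],"fingers":0.3},
    {"slide":[-76,25,20],"angular":[0,0,0.7],"fingers":0.3},
    {"slide":[-76,25,55],"angular":[0,0,0.7],"fingers":0.3},
    {"slide":[-76,25,90],"angular":[0,0,0.7],"fingers":0.3},
    {"slide":[-76,25,120],"angular":[0,0,0.7],"fingers":0.3},
    {"slide":[-76,25,145],"angular":[0,0,0.7],"fingers":0.3},
    {"slide":[-76,25,165],"angular":[0,0,0.7],"fingers":0.3},
    {"slide":[-76,25,180],"angular":[0,0,0.7],"fingers":0.3},
    {"slide":[-76,25,190],"angular":[0,0,0.7],"fingers":0.3},
    {"slide":[-76,25,194],"angular":[0,0,0.7],"fingers":0.3},
  ],
)

```text
clock: 7.95
tcp_pos: [0.5887, 0.0899, 0.0396]
orientation: [-0.001, 0.448, 0.894, -0.001]
wrist_force: [-0.6, 0.1, -0.1]
finger_gap: 0.0598
grip_force: 0.0
```

Run:
```python
from h import *
s,p=wrist(); print(s["clock"],s["tcp_pos"],s["finger_gap"],s["wrist_force"],delta(s,[.590,.090,.041],36.7)); save(p,"w4.png")
```

```text
7.95 [0.5887455  0.08990984 0.03960083] 0.05984773436051767 [-0.6185837   0.11202839 -0.07150774] (array([-0.7,  1.1, -1.4]), [array([-0.12, -0.09,  0.03]), array([ 1.4000e-01, -1.9000e-01, -1.7997e+02])])
```

View pics/w4.png

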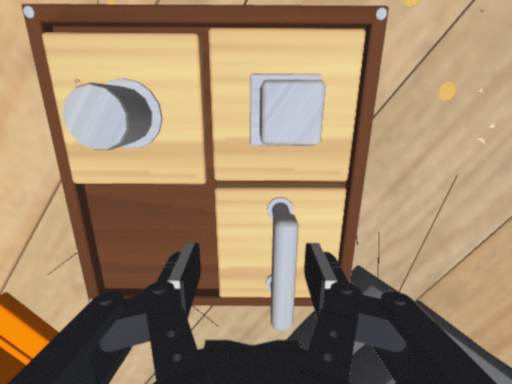

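The bar at (285,270) stands between the fingers, with the far finger close behind it and the vacated place clear. Pushing now.

Request:
jog_arm(
  moves=[
    {"slide":[0,-6,0],"angular":[0,0,0],"fingers":0.3},
    {"slide":[0,-12,0],"angular":[0,0,0],"fingers":0.3},
    {"slide":[0,-22,0],"angular":[0,0,0],"fingers":0.3},
    {"slide":[0,-32,0],"angular":[0,0,0],"fingers":0.3},
    {"slide":[0,-42,0],"angular":[0,0,0],"fingers":0.3},
    {"slide":[0,-52,0],"angular":[0,0,0],"fingers":0.3},
    {"slide":[0,-62,0],"angular":[0,0,0],"fingers":0.3},
    {"slide":[0,-72,0],"angular":[0,0,0],"fingers":0.3},
    {"slide":[0,-80,0],"angular":[0,0,0],"fingers":0.3},
    {"slide":[0,-86,0],"angular":[0,0,0],"fingers":0.3},
  ],
)

```text
clock: 8.83
tcp_pos: [0.5198, 0.0379, 0.0414]
orientation: [-0.0, 0.449, 0.894, -0.0]
wrist_force: [0.7, 0.8, 1.7]
finger_gap: 0.0602
grip_force: 1.1
```

Request:
jog_arm(
  moves=[
    {"slide":[0,-2,0],"angular":[0,0,0],"fingers":0.3},
    {"slide":[0,-2,0],"angular":[0,0,0],"fingers":0.3},
    {"slide":[0,-2,0],"angular":[0,0,0],"fingers":0.3},
  ],
)

```text
clock: 9.08
tcp_pos: [0.5184, 0.0371, 0.0409]
orientation: [-0.001, 0.448, 0.894, -0.001]
wrist_force: [-0.1, 0.6, -1.1]
finger_gap: 0.0599
grip_force: 0.0
```

Run:
```python
from h import *
import pickle
s,p=wrist(); print(s["clock"],s["tcp_pos"],s["finger_gap"],s["wrist_force"],delta(s,[.520,.035,.041],36.7)); save(p,"w5.png");pickle.dump(dict(p),open("w5.pkl","wb"))
```

```text
9.0833 [0.51842135 0.03711764 0.04088299] 0.059873859526354455 [-0.11240584  0.59222938 -1.10196301] (array([-2.6, -0. , -0.1]), [array([-0.09, -0.05,  0.01]), array([ 7.0000e-02, -1.5000e-01, -1.7999e+02])])
```

View pics/w5.png

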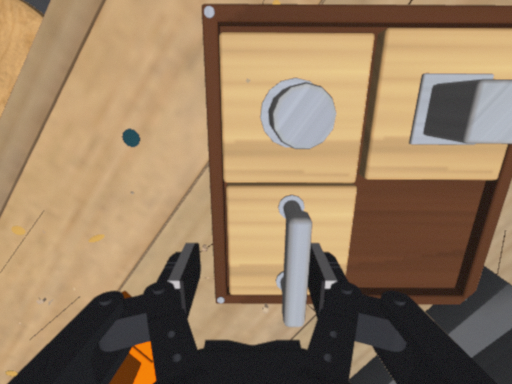

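The bar tile now sits against the left rim below the round tile, in the place the round knob left. The round tile and square tile haven't moved. I'll back off, rise and check.

Request:
jog_arm(
  moves=[
    {"slide":[0,5,0],"angular":[0,0,0],"fingers":0.3},
    {"slide":[0,8,0],"angular":[0,0,0],"fingers":0.3},
    {"slide":[0,8,-20],"angular":[0,0,0],"fingers":0.3},
    {"slide":[0,8,-55],"angular":[0,0,0],"fingers":0.3},
    {"slide":[0,8,-95],"angular":[0,0,0],"fingers":0.3},
    {"slide":[0,8,-135],"angular":[0,0,0],"fingers":0.3},
    {"slide":[0,8,-175],"angular":[0,0,0],"fingers":0.3},
    {"slide":[20,25,-200],"angular":[0,0,0],"fingers":0.3},
    {"slide":[40,40,-200],"angular":[0,0,0],"fingers":0.3},
    {"slide":[40,40,-200],"angular":[0,0,0],"fingers":0.3},
  ],
)

```text
clock: 9.97
tcp_pos: [0.5289, 0.0966, 0.2438]
orientation: [0.002, 0.447, 0.895, 0.002]
wrist_force: [-0.2, 0.0, -0.9]
finger_gap: 0.0594
grip_force: 0.0
```

Run:
```python
from h import *
np.set_printoptions(precision=4,suppress=True)
s,p=wrist(); save(p,"w6.png"); print(s["clock"],s["tcp_pos"],s["wrist_force"])
for t in ["sample_tray","round_knob_tile","square_knob_tile","bar_pull_tile"]:
    for r in tip_of(t,p)[:2]: print(t,np.round(r["point"],1),round(r["p"],2),onz(p,r["point"],0 if t=="sample_tray" else .006))
```

```text
9.9667 [0.5289 0.0966 0.2438] [-0.1916  0.0384 -0.8929]
sample_tray [263.  162.5] 0.57 [0.5407 0.1093 0.    ]
round_knob_tile [235.1 138.3] 0.95 [0.4902 0.1137 0.006 ]
square_knob_tile [299.3 136.2] 0.92 [0.5565 0.1669 0.006 ]
square_knob_tile [157.6 255. ] 0.92 [ 0.4984 -0.1007  0.006 ]
bar_pull_tile [236.3 193.1] 0.89 [0.5363 0.0526 0.006 ]
bar_pull_tile [299.  138.9] 0.38 [0.5584 0.164  0.006 ]
```

View pics/w6.png

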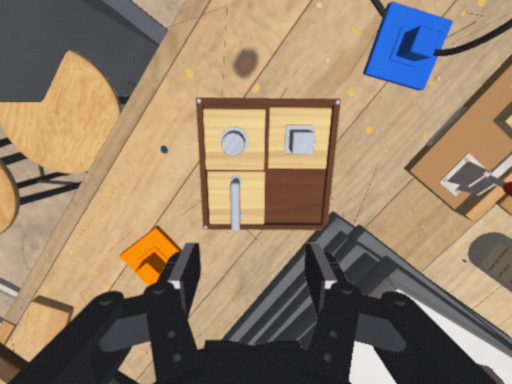

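The final view shows the round tile at (234,140), the bar tile at (236,197) and the square tile at (299,138). All three are seated, the bar's old corner at (296,197) is empty, and the robot is clear.

```bash
python3 -c "
from workcell import *
print(hand_in())"
```

```text
the job is handed in; nothing more can be done
None
```

The job is handed in at about 10 s of the 38 s allowed: the last picture shows the round-knob tile in the once-empty corner, the bar-pull tile in the place it left, and the square-knob tile where it started; the hand-in returned no verdict.

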